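# Pack the roll-stamp plate under the cantilever tray

### The job

Swing the tool kit's top tray right over until it rests open, take the blue-rimmed stamp plate from the white washing-up rack and stand it upright between the free set of tines in the compartment underneath. Then swing the tray back and lower it gently, never letting it drop, until it is fully shut over the plates. Leave the red and yellow plates, the jar and the bowl where they are.

Things in the scene. Friction and masses are not known exactly. Their poses are not given: they have to be found in the camera images.
- kit: Fixed blue steel tool kit: open compartment 130 (x) x 260 (y) x 105 mm high, walls and floor 5 mm, under a grey tray on cantilever arms. Origin: centre of underside, z up; the tray swings open to its +x (away from the robot); y runs along the box. In it two slots for upright round plates, at y +60 mm (free) and -60 mm (yellow plate in it); plates stand in the kit's xz plane, axis along y.
- free_slot (a point): Where a plate's centre lies when it stands fully down in the kit's free slot, 50 mm above the bench, 45 above the compartment floor. Axes as the kit's. Four steel tines at x +-29 mm, tops 52 mm above the bench, 18 mm apart clear along y, hold the plate upright; two cradle bars along y, 6 mm high, inner edges at x +-24 mm, stop it rolling.
- swing (a joint): Angle of the tray's four parallel 90 mm arms (rad): 0 shut, 2.09 at the open stop. They lean 30 degrees above level to the kit's -x when shut, as much to +x when open: the tray stays level and moves on a 90 mm arc in the kit's xz plane, 45 mm up at half-way (1.05), 156 mm to +x in all, ending at its first height. It falls freely to either side if let go. Tray 0.35 kg, about 4 N to lift.
- tray_handle (a point): Centre of the tray's black handle bar, 12 (x) x 120 (y) x 14 mm high, above the middle of the tray; 178 mm above the bench when shut or fully open. Axes as the kit's. Posts hold the bar at y +-53 mm. The grey tray is 130 x 260 x 35 mm, its underside 70 mm and its rim 35 mm below the bar's centre.
- rack: Fixed white washing-up rack, plate 130 (x) x 180 (y) x 5 mm with steel cradle bars and tines as in the kit; two slots at y +45 and -45 mm, tine tops 52 mm above the bench, one with the blue plate and one with the red. Origin: centre of underside, z up. The plates stand in the rack's xz plane, axis along its y.
- blue_mid (a point): Centre of the blue-rimmed stamp plate to be packed: a flat disc 90 mm across, 12 mm thick, star on its aluminium faces, 0.10 to 0.20 kg, upright in the rack, centre 50 mm and top 95 mm above the bench. Its y axis is the disc's axis, level while it is upright; it may have rolled about it.
- red_mid (a point): Centre of the red-rimmed plate, same size, in the other slot of the rack: leave it.
- yellow_mid (a point): Centre of the yellow-rimmed plate, same size, already in the kit's other slot: leave it there.
- jar: Amber glass jar with white lid, 64 mm across, 85 mm high, on the bench beyond the rack: leave it. Origin at the centre of its underside.
- bowl: White bowl, 100 mm across, 50 mm high, on the bench beyond the rack: leave it. Origin at the centre of its underside.
Mind the look-alikes: they are no part of the job. Leave any green, purple or turquoise look-alike of the part that bears blue_mid alone.

How it is judged:
By the outcome, as a careful person would: the job done as asked, in the order asked, and still so for the second after the job is handed in, with the robot touching nothing.
It also fails if it takes over 67 s, if anything falls off the work surface, if the arm or the gripper's body presses on something with over 40 N, if the wrist force passes 120 N, or if a joint passes its speed limit or range.

### The arm

A 6-joint arm with a two-finger parallel gripper is mounted at the origin on the work surface. World frame = base frame: x ahead of the robot, y to its left, z up, the work surface at z = 0. Lengths are in m, angles in rad, forces in N, time in s.
With the tool pointing down it reaches from about 0.35 to 0.95 m from the base axis. Payload 17.4 kg.
Tool frame: the origin (TCP) lies midway between the tips of the shut fingers; the grasp point (between the pads) lies 19 mm behind it; z points along the fingers, x is the direction in which the jaws open and shut, and the axes are right-handed (so a half turn about z gives the same grasp; the last joint's range is limited). The gripper opens to 93 mm and grips with 3 to 60 N. Pads are 15 mm wide; open, the fingers measure 128 mm over their backs; the gripper's body (75 mm by 188 mm) begins 65 mm behind the grasp point.
Start: joints at [-1.245, 0.116, 1.442, -0, 1.584, -0.038], TCP at [0.24, -0.631, 0.219] pointing down, gripper open.
Joint ranges: [-2.83, 2.83], [-0.83, 2.19], [0.07, 2.5], [-1.14, 4.28], [0.01, 3], [-2.97, 2.97]. Speed limits (rad/s): [1.89, 1.89, 2.22, 3.14, 3.14, 3.14].

### API

Orientations are given as a rotation vector (axis times angle).
In Python, from workcell import manip gives the robot as it stands. The module is installed in compiled form; this text tells all that it offers.
- The arm moves only by the tool servo_tool, never from a script. Its argument "deltas" is a list of rows, each an object of numbers: "dx", "dy", "dz": the shift along the world's x, y, z in m; "rx", "ry", "rz": the turn, a rotation vector about the world's x, y, z in degrees. In form: [{"dx": .., "dy": .., "dz": .., "rx": .., "ry": .., "rz": ..}, ...]. A call has 1 to 8 rows; each row shifts and turns the commanded pose from where the row before left it; what a row does not reach is not made up. A row lasts 1/10 s, in which the tool goes at most 50 mm and 8.59 degrees, less where a joint would pass 70% of its speed; a pose out of reach is approached as far as the arm can. A call with a gripper value outside its range is refused whole. "jaw" is the closure, from 0 (fully open) to 1 (shut), set as the call begins (left out, the last holds). The fingers move at their own pace and stop on an object; "grip_force" is the grip in N (left out, the last holds). Time passes only in rows, so rows that do not move let the fingers close. It gives the time, the measured TCP pose, the force and the opening at its end, in the units of the state.
- manip.read_state(): the state, without advancing time (a new reading comes with each control period).
- manip.camera(name): name is "side" or "top"; returns a dict with "pixels" (420x560x3 uint8, blue, green, red), "camera_matrix" (3x3 intrinsics, pixels), "extrinsics" (4x4, takes a point from world to camera coordinates). Camera axes: x right, y up, looking along -z (the intrinsics and any distortion apply to the point x, -y, -z); pixel columns grow to the right and rows downward; lengths in m; the calibration is good to about 2 mm. A picture is of the moment at which its call begins. There is no depth.
- manip.close_job(): hands the job in, once; it reports no verdict.
The state is a dict: "clock": time; "q": joint angles; "dq": joint speeds; "tau": joint torques, N m; "ee_pos": TCP position; "tool_rot": TCP orientation; "wrist_force": force on the tool from outside, world axes, zero at the start; "wrist_torque": the same for the moment, N m; "gripper_width": finger opening in m.
Only numpy, scipy, OpenCV 4.12 (cv2) and the standard library are available. Lean on these libraries where they do the work, as an engineer would, in place of code of your own. Each camera call takes 0.05 s, during which the arm holds its last target.

## Working session

There is one attempt and no reset: what is moved stays moved. The work goes in short steps, Python scripts to look and compute and a tool call to move; the robot and the scene stay as the last step left them, time stands still between calls to the robot, and variables do not carry over. Pictures are saved under pics/ and viewed, and the job is handed in when it is done.

Besides the shell and the picture viewer there is one more tool, called after "Emit:" as a command line: name --argument value ..., lists and objects as JSON in quotes. servo_tool: Moves the arm, as the interface text tells. Its arguments: {"type":"object","properties":{"deltas":{"type":"array","items":{"type":"object","properties":{"dx":{"type":"number"},"dy":{"type":"number"},"dz":{"type":"number"},"rx":{"type":"number"},"ry":{"type":"number"},"rz":{"type":"number"}}}},"jaw":{"type":"number"},"grip_force":{"type":"number"}},"required":["deltas"]}

```bash
mkdir -p pics
cat > h.py <<'E'
import numpy as np, cv2
from workcell import manip
def shot(name,fn):
    c=manip.camera(name); cv2.imwrite('pics/'+fn,c['pixels']); np.savez('pics/'+fn+'.npz',**{k:c[k] for k in('pixels','camera_matrix','extrinsics')}); return c
def load(fn): return np.load('pics/'+fn+'.npz')
def ray(c,u,v):
    K=c['camera_matrix'];E=c['extrinsics'];d=np.linalg.solve(K,[u,v,1.]);d=np.array([d[0],-d[1],-d[2]])
    R=E[:3,:3];return -R.T@E[:3,3],R.T@d
def onz(c,u,v,z):
    o,d=ray(c,u,v);return o+d*(z-o[2])/d[2]
def proj(c,p):
    q=c['extrinsics'][:3,:3]@np.array(p)+c['extrinsics'][:3,3];k=c['camera_matrix']@np.array([q[0],-q[1],-q[2]]);return k[:2]/k[2]
E
python3 - <<'E'
from h import *
s=manip.read_state();print(s)
for n in('side','top'):
    c=shot(n,n+'0.png');print(list(c.keys()),c['camera_matrix'],c['extrinsics'],ray(c,280,210))
E
```

```text
{'clock': 0.0, 'q': array([-1.24475407e+00,  1.16441602e-01,  1.44225975e+00, -3.58347483e-05,
        1.58400408e+00, -3.78274250e-02]), 'dq': array([ 0.00028047,  0.00125442, -0.0017666 , -0.00097207, -0.00118779,
       -0.00064784]), 'tau': array([-1.76292673e-03, -7.21277404e+01, -6.22603583e+01,  7.79806171e-02,
        2.40397785e-02, -8.78711717e-05]), 'ee_pos': array([ 0.24012534, -0.63062152,  0.21793853]), 'tool_rot': array([-2.58618411e+00,  1.78248484e+00,  1.43405867e-03]), 'wrist_force': array([-0.36108176, -0.50996692, -0.00524437]), 'wrist_torque': array([-0.02646758, -0.01984529, -0.00814763]), 'gripper_width': 0.0929282047997665}
['pixels', 'camera_matrix', 'extrinsics'] [[414.74690049   0.         284.30327066]
 [  0.         414.74690049 208.11386828]
 [  0.           0.           1.        ]] [[-0.82159102 -0.56992384 -0.01322913  0.36763801]
 [ 0.36751798 -0.54726116  0.75195463 -0.33490084]
 [-0.43579666  0.61293722  0.65908211 -1.02027729]
 [ 0.          0.          0.          1.        ]] (array([-0.01950327,  0.65161338,  0.92914028]), array([ 0.44264985, -0.60453513, -0.66236449]))
['pixels', 'camera_matrix', 'extrinsics'] [[382.12313412   0.         278.38838788]
 [  0.         382.12313412 204.00264739]
 [  0.           0.           1.        ]] [[ 2.07852007e-03 -9.99916197e-01 -1.27780281e-02 -6.37189360e-02]
 [ 9.94220690e-01  6.94802112e-04  1.07353322e-01 -4.95775905e-01]
 [-1.07335448e-01 -1.29273160e-02  9.94138816e-01 -9.11860276e-01]
 [ 0.00000000e+00  0.00000000e+00  0.00000000e+00  1.00000000e+00]] (array([ 0.39516817, -0.07515704,  0.95892468]), array([ 0.0917401 ,  0.00869924, -0.9958776 ]))
```

View pics/side0.png

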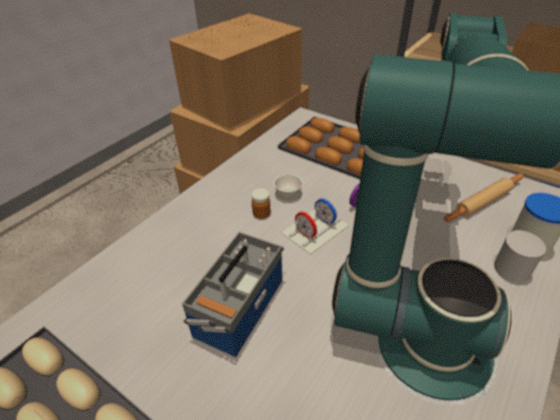

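View pics/top0.png

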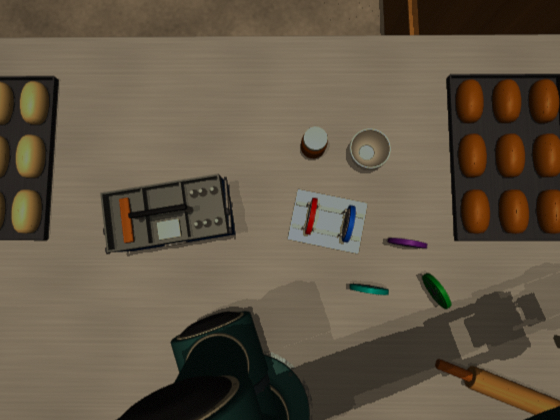

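The top view has the tray handle at about (158,212), the white rack at (328,221), the red plate at (312,216) and the blue plate at (349,224). The look-alikes lie outside the rack: purple (407,243), turquoise (369,288) and green (436,290). The blue one standing in the rack fits the description. I'll confirm it in enlarged crops.

Run:
```python
import cv2,numpy as np
a=cv2.imread('pics/top0.png')
x=cv2.resize(a[165:315,280:460],None,fx=4,fy=4,interpolation=cv2.INTER_CUBIC)
cv2.imwrite('pics/c1.png',x)
x=cv2.resize(a[165:265,95:245],None,fx=5,fy=5,interpolation=cv2.INTER_CUBIC)
cv2.imwrite('pics/c2.png',x)
b=cv2.imread('pics/side0.png')
cv2.imwrite('pics/c3.png',cv2.resize(b[175:355,180:370],None,fx=3.3,fy=3.3,interpolation=cv2.INTER_CUBIC))
```

```text
(no output)
```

View pics/c1.png

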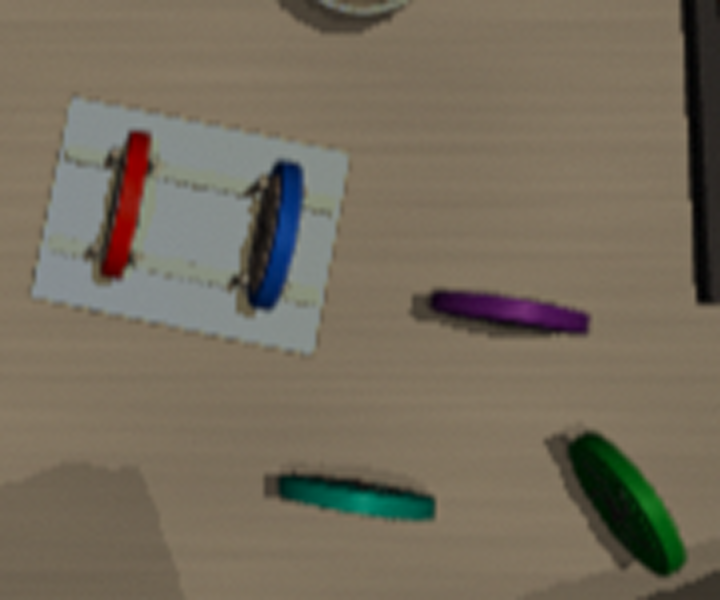

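View pics/c2.png

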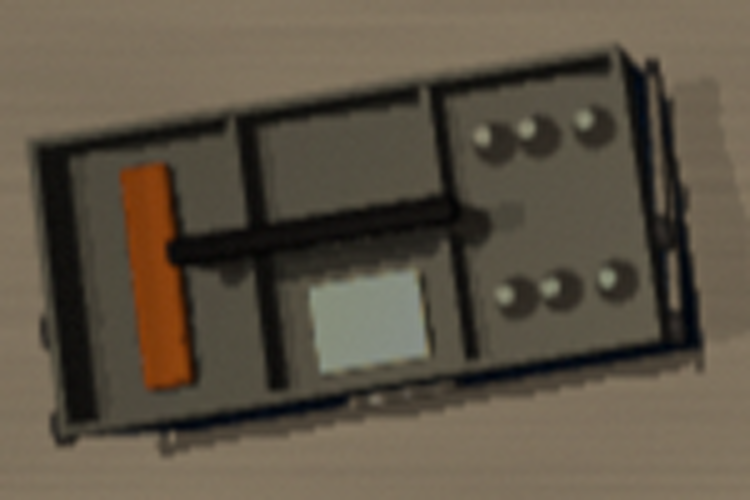

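View pics/c3.png

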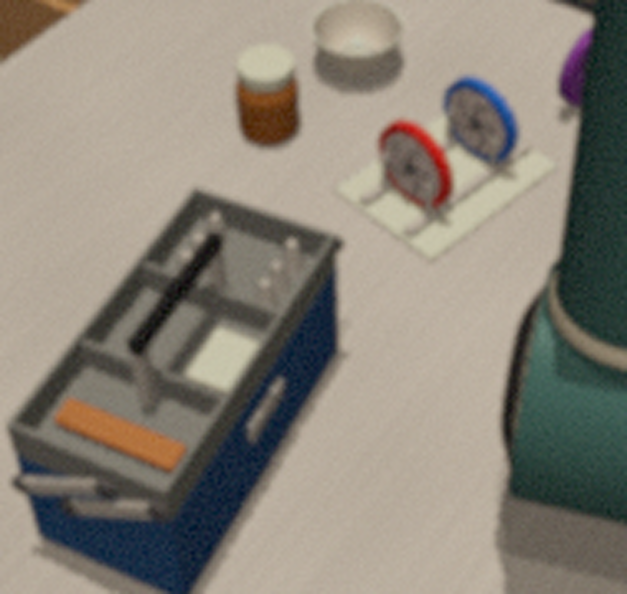

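Run:
```python
from h import *
c=load('top0.png');s=load('side0.png')
im=c['pixels'].astype(int)
# rack corners
hsv=cv2.cvtColor(c['pixels'],cv2.COLOR_BGR2HSV)
m=((hsv[...,1]<40)&(hsv[...,2]>110)).astype(np.uint8);z=np.zeros_like(m);z[180:260,280:375]=m[180:260,280:375]
m=cv2.morphologyEx(z,cv2.MORPH_CLOSE,np.ones((15,15)))
m=cv2.morphologyEx(m,cv2.MORPH_OPEN,np.ones((5,5)))
cn=max(cv2.findContours(m,0,2)[0],key=cv2.contourArea);r=cv2.minAreaRect(cn);print(r)
bp=cv2.boxPoints(r);P=[onz(c,u,v,.005) for u,v in bp];print(np.round(P,4));print('rack mid',np.mean(P,0))
for a,b in zip(P,P[1:]+P[:1]):print('edge',np.linalg.norm(a-b),np.degrees(np.arctan2(*(b-a)[1::-1])))
for nm,lo,hi in(('blue',100,125),('red',172,180)):
  m=((hsv[...,0]>=lo)&(hsv[...,0]<=hi)&(hsv[...,1]>130)&(hsv[...,2]>60)).astype(np.uint8)
  z=np.zeros_like(m);z[180:260,285:370]=m[180:260,285:370]
  cn=max(cv2.findContours(z,0,2)[0],key=cv2.contourArea);r=cv2.minAreaRect(cn);print(nm,r)
  p=onz(c,*r[0],.085);print(p)
# handle
f=lambda u,v:(95+u/5-.4,165+v/5-.4)
A=onz(c,*f(172,250),.18);B=onz(c,*f(458,211),.18);print('handle',A,B,(A+B)/2,np.linalg.norm(A-B),np.degrees(np.arctan2(*(A-B)[1::-1])))
Q=[onz(c,*f(u,v),.143) for u,v in((33,143),(618,47),(668,348),(65,432))]
print(np.round(Q,4),np.mean(Q,0))
# side handle ends
g=lambda u,v:(180+u/3.3-.4,175+v/3.3-.4)
A=onz(s,*g(138,345),.18);B=onz(s,*g(215,240),.18);print('handle side',A,B,(A+B)/2,np.degrees(np.arctan2(*(A-B)[1::-1])))
hs=cv2.cvtColor(s['pixels'],cv2.COLOR_BGR2HSV)
for nm,lo,hi in(('blue',105,125),('red',170,180)):
  m=((hs[...,0]>=lo)&(hs[...,0]<=hi)&(hs[...,1]>130)&(hs[...,2]>60)).astype(np.uint8)
  z=np.zeros_like(m);z[195:245,290:345]=m[195:245,290:345]
  cn=np.vstack([k for k in cv2.findContours(z,0,2)[0] if len(k)>8]);e=cv2.fitEllipse(cv2.convexHull(cn));print(nm,e,onz(s,*e[0],.05))
```

```text
((327.59979248046875, 220.9344482421875), (72.12759399414062, 51.8332633972168), 11.689369201660156)
[[ 0.4107 -0.0844  0.005 ]
 [ 0.5381 -0.1109  0.005 ]
 [ 0.5012 -0.2876  0.005 ]
 [ 0.375  -0.2588  0.005 ]]
rack mid [ 0.45625609 -0.18544742  0.005     ]
edge 0.13020676711231113 -11.747817149109238
edge 0.18048633924450813 -101.81193514861329
edge 0.1293946686373852 167.15233636025823
edge 0.17800365508020258 78.45624246805386
blue ((350.54412841796875, 223.60533142089844), (5.79566764831543, 35.50242233276367), 10.954063415527344)
[ 0.44463971 -0.22858287  0.085     ]Traceback (most recent call last):
  File "<stdin>", line 15, in <module>
ValueError: max() iterable argument is empty
```

Run:
```python
from h import *
c=load('top0.png');s=load('side0.png')
f=lambda u,v:(95+u/5-.4,165+v/5-.4)
A=onz(c,*f(172,250),.18);B=onz(c,*f(458,211),.18);print('handle',A,B,(A+B)/2,np.linalg.norm(A-B),np.degrees(np.arctan2(*(A-B)[1::-1])))
Q=[onz(c,*f(u,v),.143) for u,v in((33,143),(618,47),(668,348),(65,432))]
print(np.round(Q,4),np.mean(Q,0))
for i in range(4):
  d=Q[i]-Q[(i+1)%4];print(np.linalg.norm(d),np.degrees(np.arctan2(d[1],d[0])))
g=lambda u,v:(180+u/3.3-.4,175+v/3.3-.4)
A=onz(s,*g(138,345),.18);B=onz(s,*g(215,240),.18);print('handle side',A,B,(A+B)/2,np.degrees(np.arctan2(*(A-B)[1::-1])))
hs=cv2.cvtColor(s['pixels'],cv2.COLOR_BGR2HSV)
m=((hs[...,0]>=105)&(hs[...,0]<=125)&(hs[...,1]>130)&(hs[...,2]>60)).astype(np.uint8)
z=np.zeros_like(m);z[195:245,290:345]=m[195:245,290:345]
cn=np.vstack([k for k in cv2.findContours(z,0,2)[0] if len(k)>8]);e=cv2.fitEllipse(cv2.convexHull(cn));print(e,onz(s,*e[0],.05))
from scipy.spatial.transform import Rotation as R
print(R.from_rotvec(manip.read_state()['tool_rot']).as_matrix())
```

```text
handle [0.45715293 0.24188516 0.18      ] [0.47335244 0.12443896 0.18      ] [0.46525268 0.18316206 0.18      ] 0.11855814683708009 97.85332695778455
[[0.5065 0.3196 0.143 ]
 [0.5487 0.0662 0.143 ]
 [0.4184 0.0424 0.143 ]
 [0.3822 0.2994 0.143 ]] [0.46396259 0.18188883 0.143     ]
0.25679826413833806 99.442741208431
0.13244491689421023 10.376835493640696
0.25949490145681187 -81.9905841245471
0.12593723140807922 -170.76484949409655
handle side [0.4546801  0.23903876 0.18      ] [0.47319637 0.13070585 0.18      ] [0.46393824 0.1848723  0.18      ] 99.6992740703389
((325.937255859375, 210.14915466308594), (14.982815742492676, 24.717906951904297), 146.1498260498047) [ 0.44583927 -0.23197854  0.05      ]
[[ 3.55821643e-01 -9.34553827e-01 -3.21095888e-04]
 [-9.34553324e-01 -3.55821785e-01  9.70581294e-04]
 [-1.02131337e-03 -4.52726010e-05 -9.99999477e-01]]
```

Confirmed: the crops show the blue-rimmed plate in the rack's right-hand slot at rack y −45, with red in the other slot. The purple, turquoise and green look-alikes stand on the bench.

Kit centre is about (0.4645, 0.183) with yaw about 8.8°. Blue plate is about (0.446, -0.230) with rack yaw about −11.8°. Next I move to the handle.

Emit:
servo_tool --deltas '[{"dx": 0.026, "dy": 0.029, "dz": 0.005, "rz": 3.5}, {"dx": 0.026, "dy": 0.029, "dz": 0.005, "rz": 3.5}, {"dx": 0.026, "dy": 0.029, "dz": 0.005, "rz": 3.5}, {"dx": 0.026, "dy": 0.029, "dz": 0.005, "rz": 3.5}, {"dx": 0.026, "dy": 0.029, "dz": 0.005, "rz": 3.5}, {"dx": 0.026, "dy": 0.029, "dz": 0.005, "rz": 3.5}, {"dx": 0.026, "dy": 0.029, "dz": 0.005, "rz": 3.5}, {"dx": 0.026, "dy": 0.029, "dz": 0.005, "rz": 3.5}]' --jaw 0 --grip_force 20

```text
$.deltas[0]: bad value
```

Emit:
servo_tool --deltas '[{"dy": 0.04, "rz": 4}, {"dy": 0.04, "rz": 4}, {"dy": 0.04, "rz": 4}, {"dy": 0.04, "rz": 4}, {"dy": 0.04, "rz": 4}, {"dy": 0.04, "rz": 4}, {"dy": 0.04, "rz": 4}, {"dy": 0.04, "rz": 4}]'

```text
$.deltas[0]: bad value
```

Emit:
servo_tool --deltas '[{"dy": 0.038, "dx": 0.002, "rz": 2.5}, {"dy": 0.038, "dx": 0.002, "rz": 2.5}, {"dy": 0.038, "dx": 0.002, "rz": 2.5}, {"dy": 0.038, "dx": 0.002, "rz": 2.5}, {"dy": 0.038, "dx": 0.002, "rz": 2.5}, {"dy": 0.038, "dx": 0.002, "rz": 2.5}, {"dy": 0.038, "dx": 0.002, "rz": 2.5}, {}]'

```text
$.deltas[0]: bad value
```

Emit:
servo_tool --deltas '[{"dx": 0.026, "dy": 0.029, "dz": 0.005, "rx": 0, "ry": 0, "rz": 3.5}, {"dx": 0.026, "dy": 0.029, "dz": 0.005, "rx": 0, "ry": 0, "rz": 3.5}, {"dx": 0.026, "dy": 0.029, "dz": 0.005, "rx": 0, "ry": 0, "rz": 3.5}, {"dx": 0.026, "dy": 0.029, "dz": 0.005, "rx": 0, "ry": 0, "rz": 3.5}, {"dx": 0.026, "dy": 0.029, "dz": 0.005, "rx": 0, "ry": 0, "rz": 3.5}, {"dx": 0.026, "dy": 0.029, "dz": 0.005, "rx": 0, "ry": 0, "rz": 3.5}, {"dx": 0.026, "dy": 0.029, "dz": 0.005, "rx": 0, "ry": 0, "rz": 3.5}, {"dx": 0.026, "dy": 0.029, "dz": 0.005, "rx": 0, "ry": 0, "rz": 3.5}]' --jaw 0 --grip_force 20

```text
clock: 0.9
ee_pos: [0.4489, -0.3974, 0.2586]
tool_rot: [-2.942, 1.101, 0.001]
wrist_force: [-0.2, -1.4, 1.2]
gripper_width: 0.0932
```

Emit:
servo_tool --deltas '[{"dx": 0, "dy": 0.04, "dz": 0, "rx": 0, "ry": 0, "rz": 4}, {"dx": 0, "dy": 0.04, "dz": 0, "rx": 0, "ry": 0, "rz": 4}, {"dx": 0, "dy": 0.04, "dz": 0, "rx": 0, "ry": 0, "rz": 4}, {"dx": 0, "dy": 0.04, "dz": 0, "rx": 0, "ry": 0, "rz": 4}, {"dx": 0, "dy": 0.04, "dz": 0, "rx": 0, "ry": 0, "rz": 4}, {"dx": 0, "dy": 0.04, "dz": 0, "rx": 0, "ry": 0, "rz": 4}, {"dx": 0, "dy": 0.04, "dz": 0, "rx": 0, "ry": 0, "rz": 4}, {"dx": 0, "dy": 0.04, "dz": 0, "rx": 0, "ry": 0, "rz": 4}]'

```text
clock: 1.7
ee_pos: [0.4477, -0.0773, 0.2585]
tool_rot: [-3.132, 0.247, 0.0]
wrist_force: [0.6, -0.3, 0.6]
gripper_width: 0.0934
```

Emit:
servo_tool --deltas '[{"dx": 0.002, "dy": 0.038, "dz": 0, "rx": 0, "ry": 0, "rz": 2.5}, {"dx": 0.002, "dy": 0.038, "dz": 0, "rx": 0, "ry": 0, "rz": 2.5}, {"dx": 0.002, "dy": 0.038, "dz": 0, "rx": 0, "ry": 0, "rz": 2.5}, {"dx": 0.002, "dy": 0.038, "dz": 0, "rx": 0, "ry": 0, "rz": 2.5}, {"dx": 0.002, "dy": 0.038, "dz": 0, "rx": 0, "ry": 0, "rz": 2.5}, {"dx": 0.002, "dy": 0.038, "dz": 0, "rx": 0, "ry": 0, "rz": 2.5}, {"dx": 0.002, "dy": 0.035, "dz": 0, "rx": 0, "ry": 0, "rz": 2.5}, {"dx": 0, "dy": 0, "dz": 0, "rx": 0, "ry": 0, "rz": 0}]'

```text
clock: 2.5
ee_pos: [0.4618, 0.1872, 0.258]
tool_rot: [-3.132, -0.236, 0.002]
wrist_force: [0.0, -0.0, 1.4]
gripper_width: 0.0932
```

```bash
cat >> h.py <<'E'
from scipy.spatial.transform import Rotation as Rn
def st():
    s=manip.read_state();M=Rn.from_rotvec(s['tool_rot']).as_matrix()
    print('t',round(s['clock'],2),'p',np.round(s['ee_pos'],4),'yaw',round(np.degrees(np.arctan2(M[1,0],M[0,0])),2),'zax',np.round(M[:,2],4),'F',np.round(s['wrist_force'],1),'T',np.round(s['wrist_torque'],2),'w',round(s['gripper_width'],4),'q',np.round(s['q'],2))
E
python3 -c "
from h import *
st();shot('side','side1.png');shot('top','top1.png')"
```

```text
t 2.5 p [0.4618 0.1872 0.258 ] yaw 8.62 zax [-1.2e-03  3.0e-04 -1.0e+00] F [ 0.  -0.   1.4] T [-0.08 -0.08  0.  ] w 0.0932 q [ 0.33 -0.28  1.75  0.    1.67  0.18]
```

View pics/side1.png

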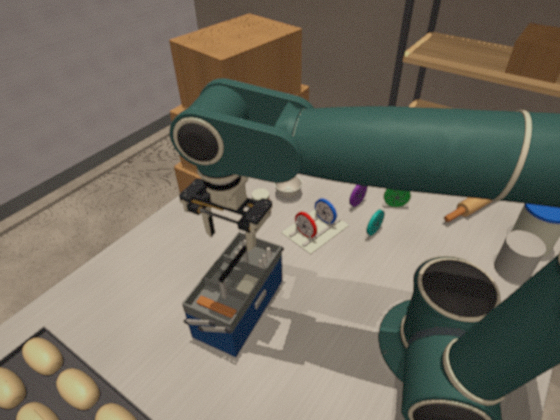

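The side view shows the fingers at about (207,222) and (251,232), straddling the handle along the kit's x. Going down and gripping.

Emit:
servo_tool --deltas '[{"dx": 0.002, "dy": -0.003, "dz": -0.025, "rx": 0, "ry": 0, "rz": 0}, {"dx": 0, "dy": 0, "dz": -0.025, "rx": 0, "ry": 0, "rz": 0}, {"dx": 0, "dy": 0, "dz": -0.025, "rx": 0, "ry": 0, "rz": 0}, {"dx": 0, "dy": 0, "dz": -0.023, "rx": 0, "ry": 0, "rz": 0}, {"dx": 0, "dy": 0, "dz": 0, "rx": 0, "ry": 0, "rz": 0}]'

```text
clock: 3.1
ee_pos: [0.4631, 0.1797, 0.1578]
tool_rot: [3.132, 0.226, -0.006]
wrist_force: [-0.0, -0.3, 0.4]
gripper_width: 0.093
```

Emit:
servo_tool --deltas '[{"dx": 0, "dy": 0, "dz": 0, "rx": 0, "ry": 0, "rz": 0}, {"dx": 0, "dy": 0, "dz": 0, "rx": 0, "ry": 0, "rz": 0}, {"dx": 0, "dy": 0, "dz": 0, "rx": 0, "ry": 0, "rz": 0}, {"dx": 0, "dy": 0, "dz": 0, "rx": 0, "ry": 0, "rz": 0}, {"dx": 0, "dy": 0, "dz": 0, "rx": 0, "ry": 0, "rz": 0}, {"dx": 0, "dy": 0, "dz": 0, "rx": 0, "ry": 0, "rz": 0}, {"dx": 0, "dy": 0, "dz": 0, "rx": 0, "ry": 0, "rz": 0}]' --jaw 1 --grip_force 15

```text
clock: 3.8
ee_pos: [0.4641, 0.1812, 0.1606]
tool_rot: [3.133, 0.229, -0.0]
wrist_force: [-1.2, -0.6, 0.2]
gripper_width: 0.0418
```

```bash
python3 -c "
from h import *
st();shot('side','side2.png')
for i in range(9):
  t=i*2.0944/8;a=np.radians(150)-t
  d=.09*np.array([np.cos(a)-np.cos(np.radians(150)),np.sin(a)-.5]);y=np.radians(8.8)
  print(i,np.round([d[0]*np.cos(y),d[0]*np.sin(y),d[1]],4))"
```

```text
t 3.8 p [0.4641 0.1812 0.1606] yaw 8.35 zax [-1.e-04 -0.e+00 -1.e+00] F [-1.2 -0.6  0.2] T [-0.03 -0.11 -0.05] w 0.0418 q [ 0.32 -0.26  1.89 -0.    1.51  0.18]
0 [ 0.  0. -0.]
1 [0.0141 0.0022 0.0186]
2 [0.0326 0.005  0.0329]
3 [0.054  0.0084 0.0419]
4 [0.077  0.0119 0.045 ]
5 [0.1    0.0155 0.0419]
6 [0.1215 0.0188 0.0329]
7 [0.1399 0.0217 0.0186]
8 [ 0.154   0.0238 -0.    ]
```

View pics/side2.png

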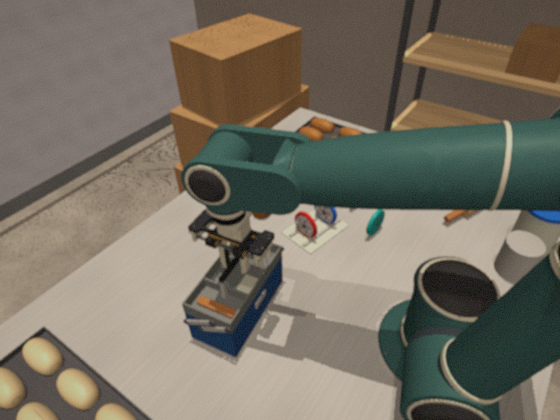

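Still closing (width 42 mm at about 75 mm/s), so I wait longer.

Emit:
servo_tool --deltas '[{"dx": 0, "dy": 0, "dz": 0, "rx": 0, "ry": 0, "rz": 0}, {"dx": 0, "dy": 0, "dz": 0, "rx": 0, "ry": 0, "rz": 0}, {"dx": 0, "dy": 0, "dz": 0, "rx": 0, "ry": 0, "rz": 0}, {"dx": 0, "dy": 0, "dz": 0, "rx": 0, "ry": 0, "rz": 0}, {"dx": 0, "dy": 0, "dz": 0, "rx": 0, "ry": 0, "rz": 0}, {"dx": 0, "dy": 0, "dz": 0, "rx": 0, "ry": 0, "rz": 0}]'

```text
clock: 4.45
ee_pos: [0.4663, 0.1814, 0.1609]
tool_rot: [-3.133, -0.228, -0.009]
wrist_force: [22.6, 4.4, -7.6]
gripper_width: 0.0119
```

Emit:
servo_tool --deltas '[{"dx": 0.002, "dy": 0, "dz": 0.0, "rx": 0, "ry": 0, "rz": 0}, {"dx": 0, "dy": 0, "dz": 0, "rx": 0, "ry": 0, "rz": 0}, {"dx": 0.0065, "dy": 0.001, "dz": 0.0098, "rx": 0, "ry": 0, "rz": 0}, {"dx": 0.0077, "dy": 0.0012, "dz": 0.0088, "rx": 0, "ry": 0, "rz": 0}, {"dx": 0, "dy": 0, "dz": 0, "rx": 0, "ry": 0, "rz": 0}, {"dx": 0, "dy": 0, "dz": 0, "rx": 0, "ry": 0, "rz": 0}]'

```text
clock: 5.05
ee_pos: [0.481, 0.1837, 0.1798]
tool_rot: [-3.133, -0.229, -0.0]
wrist_force: [2.3, 4.0, -6.1]
gripper_width: 0.0121
```

```bash
python3 -c "
from h import *
st()"
```

```text
t 5.05 p [0.481  0.1837 0.1798] yaw 8.35 zax [ 1.e-04  5.e-04 -1.e+00] F [ 2.3  4.  -6.1] T [ 0.81 -0.48  0.19] w 0.0121 q [ 0.32 -0.23  1.83  0.    1.53  0.17]
```

Low force, and the tray is following. I continue along the arc.

Emit:
servo_tool --deltas '[{"dx": 0.0087, "dy": 0.0013, "dz": 0.0078, "rx": 0, "ry": 0, "rz": 0}, {"dx": 0.0097, "dy": 0.0015, "dz": 0.0065, "rx": 0, "ry": 0, "rz": 0}, {"dx": 0.0104, "dy": 0.0016, "dz": 0.0052, "rx": 0, "ry": 0, "rz": 0}, {"dx": 0.011, "dy": 0.0017, "dz": 0.0038, "rx": 0, "ry": 0, "rz": 0}, {"dx": 0.0114, "dy": 0.0018, "dz": 0.0023, "rx": 0, "ry": 0, "rz": 0}, {"dx": 0.0116, "dy": 0.0018, "dz": 0.0008, "rx": 0, "ry": 0, "rz": 0}, {"dx": 0, "dy": 0, "dz": 0, "rx": 0, "ry": 0, "rz": 0}]'

```text
clock: 5.75
ee_pos: [0.5442, 0.1939, 0.2057]
tool_rot: [-3.132, -0.229, 0.002]
wrist_force: [-0.7, 7.7, -5.3]
gripper_width: 0.0119
```

Emit:
servo_tool --deltas '[{"dx": 0.0116, "dy": 0.0018, "dz": -0.0008, "rx": 0, "ry": 0, "rz": 0}, {"dx": 0.0114, "dy": 0.0018, "dz": -0.0023, "rx": 0, "ry": 0, "rz": 0}, {"dx": 0.011, "dy": 0.0017, "dz": -0.0038, "rx": 0, "ry": 0, "rz": 0}, {"dx": 0.0104, "dy": 0.0016, "dz": -0.0052, "rx": 0, "ry": 0, "rz": 0}, {"dx": 0.0097, "dy": 0.0015, "dz": -0.0065, "rx": 0, "ry": 0, "rz": 0}, {"dx": 0.0087, "dy": 0.0013, "dz": -0.0078, "rx": 0, "ry": 0, "rz": 0}, {"dx": 0, "dy": 0, "dz": 0, "rx": 0, "ry": 0, "rz": 0}]'

```text
clock: 6.45
ee_pos: [0.607, 0.204, 0.1788]
tool_rot: [-3.131, -0.229, 0.001]
wrist_force: [-0.5, 9.7, -3.2]
gripper_width: 0.012
```

```bash
python3 -c "
from h import *
st();shot('side','side3.png')"
```

```text
t 6.45 p [0.607  0.204  0.1788] yaw 8.38 zax [-7.0e-04  1.7e-03 -1.0e+00] F [-0.5  9.7 -3.2] T [1.71 0.07 0.11] w 0.012 q [0.28 0.05 1.57 0.   1.52 0.14]
```

View pics/side3.png

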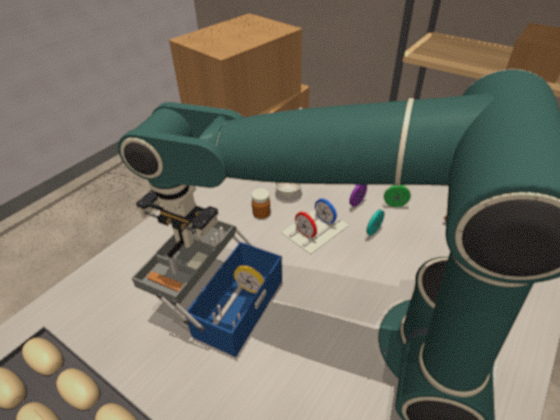

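The tray is nearly open, at (185,255), with the compartment visible and yellow at (249,280). Fy suggests the kit's yaw is slightly larger than I took it. Finishing gently.

Emit:
servo_tool --deltas '[{"dx": 0.0038, "dy": 0.0012, "dz": -0.0042, "rx": 0, "ry": 0, "rz": 0}, {"dx": 0.0035, "dy": 0.001, "dz": -0.0044, "rx": 0, "ry": 0, "rz": 0}, {"dx": 0.0033, "dy": 0.0007, "dz": -0.0047, "rx": 0, "ry": 0, "rz": 0}, {"dx": 0.003, "dy": 0.0005, "dz": -0.0048, "rx": 0, "ry": 0, "rz": 0}, {"dx": 0, "dy": 0, "dz": 0, "rx": 0, "ry": 0, "rz": 0}, {"dx": 0, "dy": 0, "dz": 0, "rx": 0, "ry": 0, "rz": 0}]'

```text
clock: 7.1
ee_pos: [0.6201, 0.2064, 0.1612]
tool_rot: [-3.133, -0.229, -0.001]
wrist_force: [1.6, 6.4, -1.0]
gripper_width: 0.0118
```

```bash
python3 -c "
from h import *
st()"
```

```text
t 7.1 p [0.6201 0.2064 0.1612] yaw 8.35 zax [ 7.e-04  4.e-04 -1.e+00] F [ 1.6  6.4 -1. ] T [ 0.85 -0.41  0.17] w 0.0118 q [0.28 0.09 1.56 0.   1.49 0.14]
```

Emit:
servo_tool --deltas '[{"dx": 0.0006, "dy": 0.0005, "dz": -0.001, "rx": 0, "ry": 0, "rz": 0}, {"dx": 0, "dy": 0, "dz": 0, "rx": 0, "ry": 0, "rz": 0}]'

```text
clock: 7.3
ee_pos: [0.6204, 0.2066, 0.1606]
tool_rot: [3.133, 0.228, 0.001]
wrist_force: [-0.3, 2.2, 1.2]
gripper_width: 0.0122
```

Emit:
servo_tool --deltas '[{"dx": 0.0004, "dy": 0.0002, "dz": -0.0008, "rx": 0, "ry": 0, "rz": 0}, {"dx": 0, "dy": 0, "dz": 0, "rx": 0, "ry": 0, "rz": 0}]'

```text
clock: 7.5
ee_pos: [0.6206, 0.2067, 0.1605]
tool_rot: [3.133, 0.228, 0.0]
wrist_force: [-6.6, 0.5, 9.4]
gripper_width: 0.0119
```

Emit:
servo_tool --deltas '[{"dx": 0, "dy": 0, "dz": 0, "rx": 0, "ry": 0, "rz": 0}, {"dx": 0, "dy": 0, "dz": 0, "rx": 0, "ry": 0, "rz": 0}, {"dx": 0, "dy": 0, "dz": 0, "rx": 0, "ry": 0, "rz": 0}, {"dx": 0, "dy": 0, "dz": 0, "rx": 0, "ry": 0, "rz": 0}, {"dx": 0, "dy": 0, "dz": 0, "rx": 0, "ry": 0, "rz": 0}]' --jaw 0.3

```text
clock: 8.0
ee_pos: [0.6206, 0.2068, 0.1592]
tool_rot: [3.133, 0.228, -0.0]
wrist_force: [1.0, 0.1, -0.0]
gripper_width: 0.0476
```

Emit:
servo_tool --deltas '[{"dx": 0, "dy": 0, "dz": 0.02, "rx": 0, "ry": 0, "rz": 0}, {"dx": 0, "dy": 0, "dz": 0.03, "rx": 0, "ry": 0, "rz": 0}, {"dx": 0, "dy": -0.01, "dz": 0.03, "rx": 0, "ry": 0, "rz": -4}, {"dx": -0.01, "dy": -0.03, "dz": 0.02, "rx": 0, "ry": 0, "rz": -7}, {"dx": -0.015, "dy": -0.04, "dz": 0, "rx": 0, "ry": 0, "rz": -7}, {"dx": -0.015, "dy": -0.04, "dz": 0, "rx": 0, "ry": 0, "rz": -7}, {"dx": -0.015, "dy": -0.04, "dz": 0, "rx": 0, "ry": 0, "rz": -7}, {"dx": -0.015, "dy": -0.04, "dz": 0, "rx": 0, "ry": 0, "rz": -7}]'

```text
clock: 8.8
ee_pos: [0.5497, 0.0055, 0.2594]
tool_rot: [3.028, -0.838, 0.0]
wrist_force: [0.8, 0.5, 0.6]
gripper_width: 0.065
```

```bash
python3 -c "
from h import *
st();shot('side','side4.png');shot('top','top4.png')"
```

```text
t 8.8 p [0.5497 0.0055 0.2594] yaw -30.93 zax [ 3.e-04 -1.e-04 -1.e+00] F [0.8 0.5 0.6] T [-0.02 -0.05 -0.05] w 0.065 q [-0.04 -0.17  1.65 -0.    1.65  0.5 ]
```

View pics/side4.png

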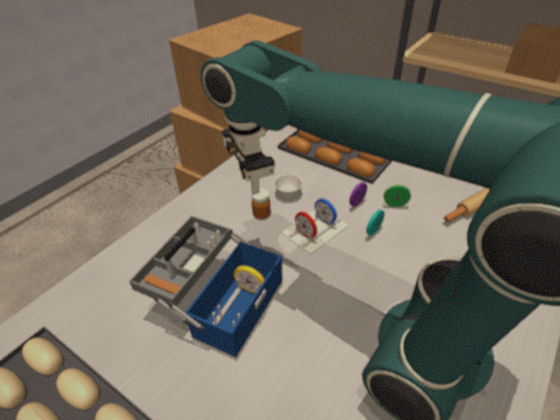

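View pics/top4.png

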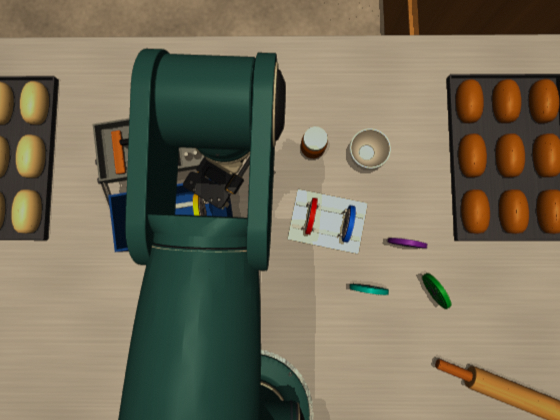

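The tray rests open at (185,258) in the side view. The yellow plate stands in the compartment at (249,280), and the free slot is at the near end, about (225,315). Heading to the blue plate.

Emit:
servo_tool --deltas '[{"dx": -0.01, "dy": -0.024, "dz": 0, "rx": 0, "ry": 0, "rz": -7.1}, {"dx": -0.01, "dy": -0.024, "dz": 0, "rx": 0, "ry": 0, "rz": -7.1}, {"dx": -0.01, "dy": -0.024, "dz": 0, "rx": 0, "ry": 0, "rz": -7.1}, {"dx": -0.01, "dy": -0.024, "dz": 0, "rx": 0, "ry": 0, "rz": -7.1}, {"dx": -0.01, "dy": -0.024, "dz": 0, "rx": 0, "ry": 0, "rz": -7.1}, {"dx": -0.01, "dy": -0.024, "dz": 0, "rx": 0, "ry": 0, "rz": -7.1}, {"dx": -0.01, "dy": -0.023, "dz": 0, "rx": 0, "ry": 0, "rz": -7.1}, {"dx": -0.01, "dy": -0.023, "dz": 0, "rx": 0, "ry": 0, "rz": -7.1}]'

```text
clock: 9.7
ee_pos: [0.4704, -0.1837, 0.2594]
tool_rot: [-2.266, 2.176, -0.0]
wrist_force: [0.3, -0.4, 0.1]
gripper_width: 0.0648
```

Emit:
servo_tool --deltas '[{"dx": -0.012, "dy": -0.023, "dz": -0.03, "rx": 0, "ry": 0, "rz": -7.1}, {"dx": -0.012, "dy": -0.023, "dz": -0.03, "rx": 0, "ry": 0, "rz": -7}, {"dx": 0, "dy": 0, "dz": -0.02, "rx": 0, "ry": 0, "rz": 0}, {"dx": 0, "dy": 0, "dz": 0, "rx": 0, "ry": 0, "rz": 0}, {"dx": 0, "dy": 0, "dz": 0, "rx": 0, "ry": 0, "rz": 0}]'

```text
clock: 10.2
ee_pos: [0.447, -0.2289, 0.1801]
tool_rot: [-1.988, 2.432, -0.0]
wrist_force: [-0.2, -0.1, 0.6]
gripper_width: 0.0652
```

```bash
python3 -c "
from h import *
st();c=shot('side','side5.png')
cv2.imwrite('pics/c5.png',cv2.resize(c['pixels'][120:270,240:440],None,fx=4,fy=4,interpolation=cv2.INTER_CUBIC))"
```

```text
t 10.2 p [ 0.447  -0.2289  0.1801] yaw -101.48 zax [ 3.e-04  0.e+00 -1.e+00] F [-0.2 -0.1  0.6] T [ 0.05 -0.   -0.03] w 0.0652 q [-0.52 -0.26  1.86  0.    1.54  1.25]
```

View pics/c5.png

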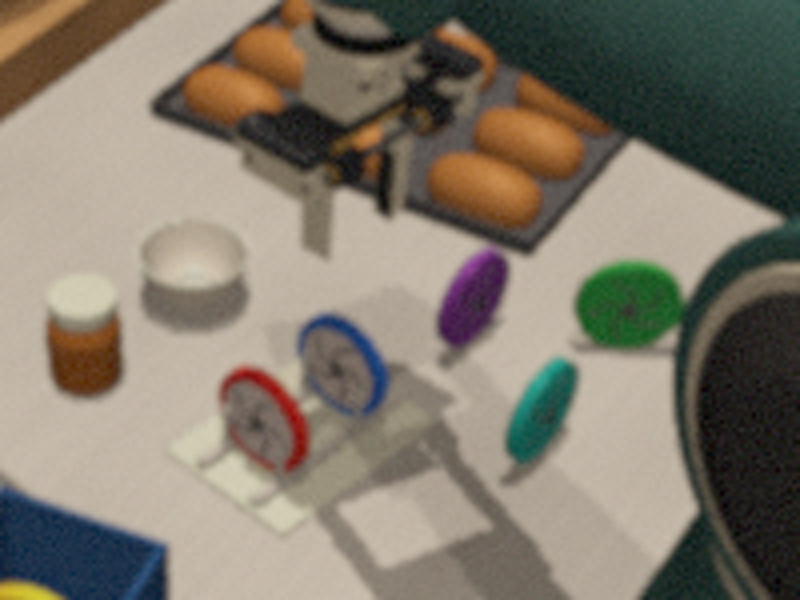

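The fingers straddle the blue plate (crop (343,365)) along its axis. Descending and gripping.

Emit:
servo_tool --deltas '[{"dx": -0.001, "dy": -0.001, "dz": -0.03, "rx": 0, "ry": 0, "rz": 0}, {"dx": 0, "dy": 0, "dz": -0.03, "rx": 0, "ry": 0, "rz": 0}, {"dx": 0, "dy": 0, "dz": -0.03, "rx": 0, "ry": 0, "rz": 0}, {"dx": 0, "dy": 0, "dz": -0.025, "rx": 0, "ry": 0, "rz": 0}, {"dx": 0, "dy": 0, "dz": -0.009, "rx": 0, "ry": 0, "rz": 0}, {"dx": 0, "dy": 0, "dz": 0, "rx": 0, "ry": 0, "rz": 0}]'

```text
clock: 10.85
ee_pos: [0.4459, -0.2299, 0.0556]
tool_rot: [1.988, -2.433, -0.001]
wrist_force: [-0.8, 0.1, -0.2]
gripper_width: 0.065
```

Emit:
servo_tool --deltas '[{"dx": 0, "dy": 0, "dz": 0, "rx": 0, "ry": 0, "rz": 0}, {"dx": 0, "dy": 0, "dz": 0, "rx": 0, "ry": 0, "rz": 0}, {"dx": 0, "dy": 0, "dz": 0, "rx": 0, "ry": 0, "rz": 0}, {"dx": 0, "dy": 0, "dz": 0, "rx": 0, "ry": 0, "rz": 0}, {"dx": 0, "dy": 0, "dz": 0, "rx": 0, "ry": 0, "rz": 0}, {"dx": 0, "dy": 0, "dz": 0, "rx": 0, "ry": 0, "rz": 0}, {"dx": 0, "dy": 0, "dz": 0, "rx": 0, "ry": 0, "rz": 0}, {"dx": 0, "dy": 0, "dz": 0, "rx": 0, "ry": 0, "rz": 0}]' --jaw 1 --grip_force 25

```text
clock: 11.65
ee_pos: [0.4456, -0.2301, 0.0554]
tool_rot: [-1.986, 2.434, 0.0]
wrist_force: [0.0, -0.3, -0.6]
gripper_width: 0.0119
```

Emit:
servo_tool --deltas '[{"dx": 0, "dy": 0, "dz": 0, "rx": 0, "ry": 0, "rz": 0}, {"dx": 0, "dy": 0, "dz": 0, "rx": 0, "ry": 0, "rz": 0}]'

```text
clock: 11.85
ee_pos: [0.4456, -0.2302, 0.0553]
tool_rot: [-1.986, 2.434, 0.0]
wrist_force: [0.7, -0.3, 1.2]
gripper_width: 0.0117
```

```bash
python3 -c "
from h import *
st()
c=load('top4.png')
cv2.imwrite('pics/c6.png',cv2.resize(c['pixels'][100:260,85:240],None,fx=3.7,fy=3.7,interpolation=cv2.INTER_CUBIC))
c=shot('side','side6.png')
cv2.imwrite('pics/c7.png',cv2.resize(c['pixels'][180:370,120:360],None,fx=3.1,fy=3.1,interpolation=cv2.INTER_CUBIC))
c=shot('top','top6.png')
cv2.imwrite('pics/c8.png',cv2.resize(c['pixels'][100:260,85:285],None,fx=3.7,fy=3.7,interpolation=cv2.INTER_CUBIC))
"
```

```text
t 11.85 p [ 0.4456 -0.2302  0.0553] yaw -101.56 zax [-0.  0. -1.] F [ 0.7 -0.3  1.2] T [ 0.09 -0.02 -0.  ] w 0.0117 q [-0.53 -0.17  2.    0.    1.32  1.24]
```

View pics/c7.png

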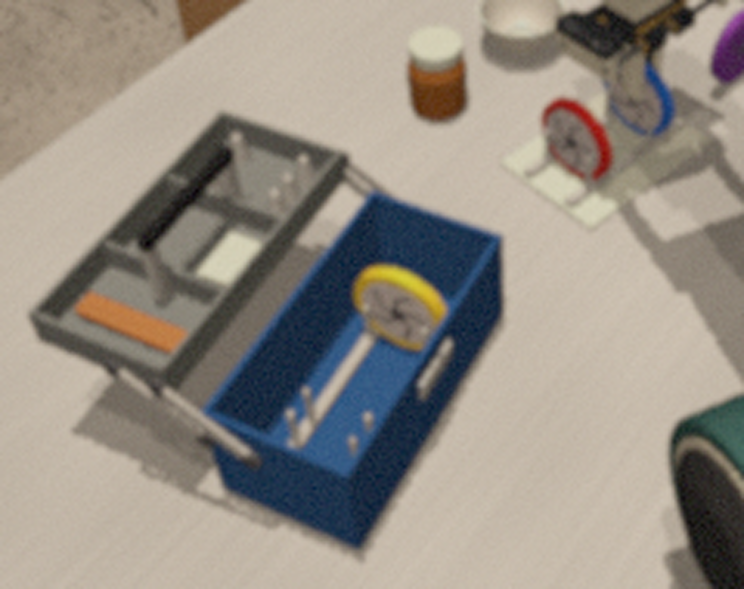

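View pics/c8.png

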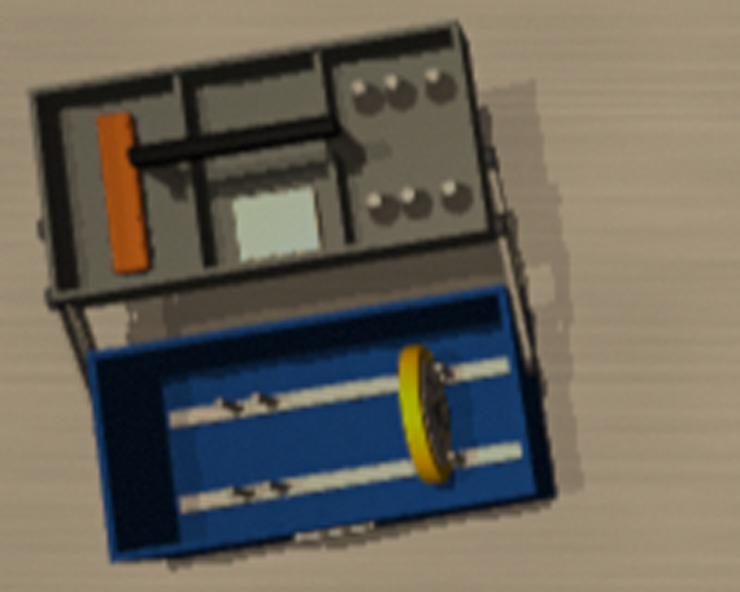

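Blue is gripped (11.7 mm). The tray is open and the free slot's tines are clearly visible: side crop about (289,412), (305,390), (351,440), (368,415). Next I measure the slot.

```bash
python3 - <<'E'
from h import *
s=load('side6.png');t=load('top6.png')
g=lambda u,v:(120+(u+.5)/3.1-.5,180+(v+.5)/3.1-.5)
f=lambda u,v:(85+(u+.5)/3.7-.5,100+(v+.5)/3.7-.5)
T=[onz(s,*g(*p),.051) for p in((289,413),(305,391),(351,440),(368,415))]
print('side tines',np.round(T,4),np.mean(T,0))
C=[onz(t,*f(*p),.105) for p in((92,352),(505,287),(553,496),(111,560))]
print('rim',np.round(C,4),np.mean(C,0))
for i in range(4):
  d=C[i]-C[(i+1)%4];print(np.linalg.norm(d),np.degrees(np.arctan2(d[1],d[0])))
ya=np.radians(9.2);print('slot from rim',np.mean(C,0)[:2]+.06*np.array([-np.sin(ya),np.cos(ya)]))
# predicted tine tips into top
for ctr in (np.mean(C,0)[:2],):
  for sy in (-1,1):
    for sx in(-1,1):
      p=ctr+.029*sx*np.array([np.cos(ya),np.sin(ya)])+(.06+sy*.0105)*np.array([-np.sin(ya),np.cos(ya)])
      for z in(.052,.008):
        u=proj(t,[*p,z]);v=proj(s,[*p,z]);print(sx,sy,z,np.round([(u[0]-85)*3.7,(u[1]-100)*3.7]),np.round((v-[120,180])*3.1))
E
python3 -c "
import cv2;a=cv2.imread('pics/top6.png');cv2.imwrite('pics/c9.png',cv2.resize(a[190:250,105:205],None,fx=8,fy=8,interpolation=cv2.INTER_CUBIC))
a=cv2.imread('pics/side6.png');cv2.imwrite('pics/c10.png',cv2.resize(a[280:350,185:275],None,fx=8,fy=8,interpolation=cv2.INTER_CUBIC))"
```

```text
side tines [[0.4829 0.2611 0.051 ]
 [0.4864 0.2378 0.051 ]
 [0.4252 0.2523 0.051 ]
 [0.4289 0.2267 0.051 ]] [0.45582191 0.24447131 0.051     ]
rim [[0.5081 0.3188 0.105 ]
 [0.5484 0.066  0.105 ]
 [0.4206 0.0347 0.105 ]
 [0.3817 0.301  0.105 ]] [0.46473299 0.18014885 0.105     ]
0.2559785855916387 99.05856630124879
0.13159896215356592 13.780188549304079
0.26914504055853006 -81.68230895489638
0.12769314888521968 -171.97862949594747
slot from rim [0.45514012 0.23937702]
-1 -1 0.052 [268. 485.] [369. 412.]
-1 -1 0.008 [289. 487.] [374. 443.]
1 -1 0.052 [257. 396.] [308. 386.]
1 -1 0.008 [279. 403.] [314. 417.]
-1 1 0.052 [236. 490.] [356. 432.]
-1 1 0.008 [258. 492.] [361. 463.]
1 1 0.052 [225. 401.] [294. 406.]
1 1 0.008 [248. 408.] [301. 437.]
```

View pics/c9.png

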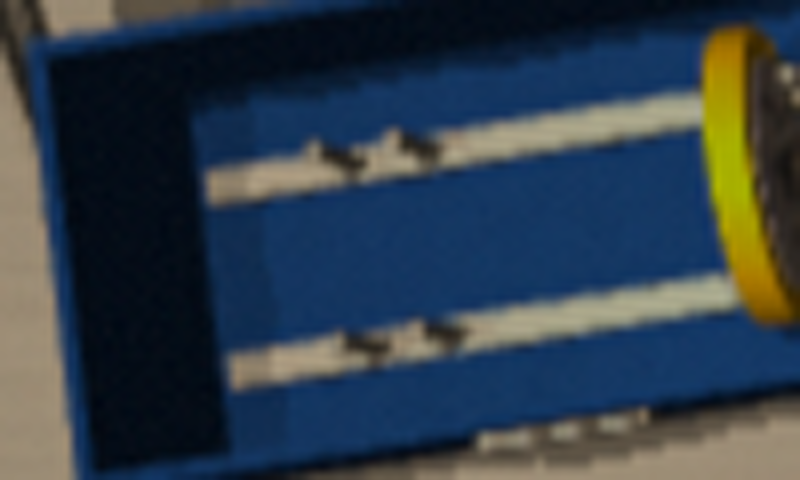

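View pics/c10.png

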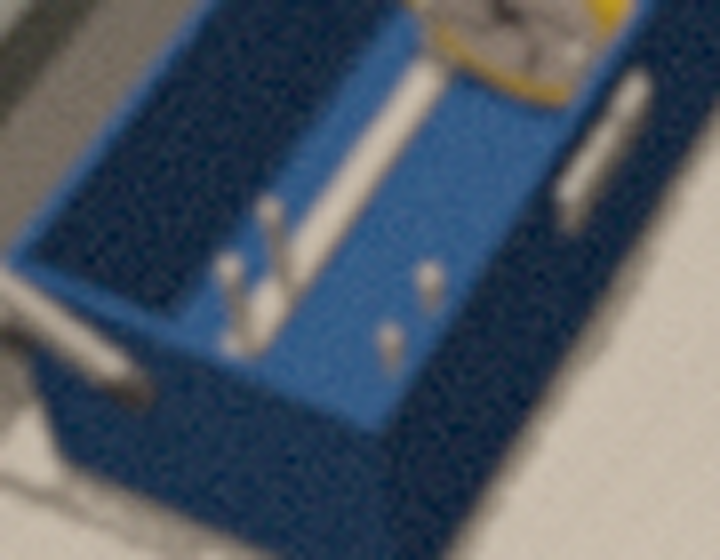

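Run:
```python
from h import *
s=load('side6.png');t=load('top6.png')
g=lambda u,v:(185+(u+.5)/8-.5,280+(v+.5)/8-.5)
f=lambda u,v:(105+(u+.5)/8-.5,190+(v+.5)/8-.5)
T=[onz(s,*g(*p),.051) for p in((229,265),(268,210),(388,334),(430,271))]
U=[onz(t,*f(*p),.051) for p in((317,152),(393,139),(349,341),(425,328))]
for X in(T,U):
  print(np.round(X,4),np.mean(X,0), 'yaw', [np.degrees(np.arctan2(*(a-b)[1::-1])) for a,b in((X[0],X[2]),(X[1],X[3]))])
st()
```

```text
[[0.4826 0.2602 0.051 ]
 [0.4863 0.2379 0.051 ]
 [0.4253 0.2514 0.051 ]
 [0.4292 0.2265 0.051 ]] [0.45586302 0.24401384 0.051     ] yaw [np.float64(8.760252611508186), np.float64(11.216283598415485)]
[[0.482  0.2584 0.051 ]
 [0.4859 0.2357 0.051 ]
 [0.4255 0.2466 0.051 ]
 [0.4294 0.224  0.051 ]] [0.45567855 0.24119093 0.051     ] yaw [np.float64(11.82262362562686), np.float64(11.667331064131783)]
t 11.95 p [ 0.4456 -0.2301  0.0553] yaw -101.56 zax [-1.e-04  0.e+00 -1.e+00] F [-0.1  0.6  0.2] T [0.08 0.07 0.04] w 0.0118 q [-0.53 -0.17  2.    0.    1.32  1.24]
```

Emit:
servo_tool --deltas '[{"dx": 0, "dy": 0, "dz": 0.012, "rx": 0, "ry": 0, "rz": 0}, {"dx": 0, "dy": 0, "dz": 0.025, "rx": 0, "ry": 0, "rz": 0}, {"dx": 0, "dy": 0, "dz": 0.035, "rx": 0, "ry": 0, "rz": 0}, {"dx": 0, "dy": 0, "dz": 0.035, "rx": 0, "ry": 0, "rz": 0}, {"dx": 0, "dy": 0, "dz": 0.035, "rx": 0, "ry": 0, "rz": 0}, {"dx": 0, "dy": 0.01, "dz": 0.025, "rx": 0, "ry": 0, "rz": 0}, {"dx": 0, "dy": 0.02, "dz": 0.013, "rx": 0, "ry": 0, "rz": 2}, {"dx": 0, "dy": 0.03, "dz": 0, "rx": 0, "ry": 0, "rz": 2}]'

```text
clock: 12.75
ee_pos: [0.4458, -0.1703, 0.2383]
tool_rot: [-2.069, 2.362, -0.005]
wrist_force: [-0.5, 0.8, -2.7]
gripper_width: 0.0117
```

Emit:
servo_tool --deltas '[{"dx": 0.0013, "dy": 0.034, "dz": 0, "rx": 0, "ry": 0, "rz": 2}, {"dx": 0.0013, "dy": 0.034, "dz": 0, "rx": 0, "ry": 0, "rz": 2}, {"dx": 0.0013, "dy": 0.034, "dz": 0, "rx": 0, "ry": 0, "rz": 2}, {"dx": 0.0013, "dy": 0.034, "dz": 0, "rx": 0, "ry": 0, "rz": 2}, {"dx": 0.0013, "dy": 0.034, "dz": 0, "rx": 0, "ry": 0, "rz": 2}, {"dx": 0.0013, "dy": 0.034, "dz": 0, "rx": 0, "ry": 0, "rz": 2}, {"dx": 0.0013, "dy": 0.034, "dz": 0, "rx": 0, "ry": 0, "rz": 2}, {"dx": 0.001, "dy": 0.034, "dz": 0, "rx": 0, "ry": 0, "rz": 1.5}]'

```text
clock: 13.55
ee_pos: [0.4553, 0.1033, 0.2363]
tool_rot: [-2.371, 2.06, -0.001]
wrist_force: [0.5, -1.6, -0.6]
gripper_width: 0.0119
```

Emit:
servo_tool --deltas '[{"dx": 0, "dy": 0.034, "dz": 0, "rx": 0, "ry": 0, "rz": 1}, {"dx": 0, "dy": 0.034, "dz": 0, "rx": 0, "ry": 0, "rz": 0.3}, {"dx": 0, "dy": 0.034, "dz": 0, "rx": 0, "ry": 0, "rz": 0}, {"dx": 0, "dy": 0.025, "dz": 0, "rx": 0, "ry": 0, "rz": 0}, {"dx": 0, "dy": 0.013, "dz": 0, "rx": 0, "ry": 0, "rz": 0}, {"dx": 0, "dy": 0, "dz": 0, "rx": 0, "ry": 0, "rz": 0}, {"dx": 0, "dy": 0, "dz": 0, "rx": 0, "ry": 0, "rz": 0}]'

```text
clock: 14.25
ee_pos: [0.4557, 0.2413, 0.2356]
tool_rot: [2.393, -2.035, 0.0]
wrist_force: [-0.3, -0.5, -2.3]
gripper_width: 0.0118
```

```bash
python3 -c "
from h import *
st()
c=shot('side','side7.png');x=c['pixels'][150:370,120:360]
cv2.imwrite('pics/c11.png',cv2.resize(x,None,fx=2.7,fy=2.7,interpolation=cv2.INTER_CUBIC))
"
```

```text
t 14.25 p [0.4557 0.2413 0.2356] yaw -80.75 zax [ 1.e-04 -3.e-04 -1.e+00] F [-0.3 -0.5 -2.3] T [-0.04  0.01  0.05] w 0.0118 q [ 0.44 -0.24  1.75 -0.    1.63  1.85]
```

View pics/c11.png

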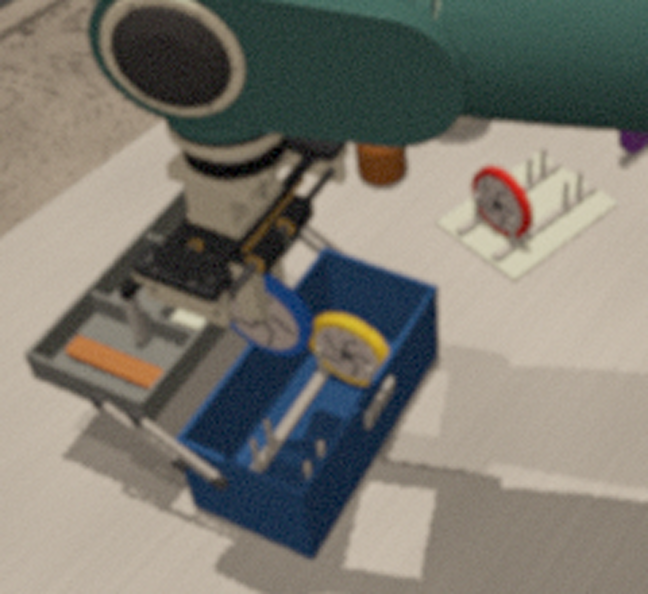

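Blue is held above the free slot, at crop (268,315). I descend to just above the tines and check alignment.

Emit:
servo_tool --deltas '[{"dx": 0, "dy": 0.001, "dz": -0.03, "rx": 0, "ry": 0, "rz": 0}, {"dx": 0, "dy": 0, "dz": -0.03, "rx": 0, "ry": 0, "rz": 0}, {"dx": 0, "dy": 0, "dz": -0.03, "rx": 0, "ry": 0, "rz": 0}, {"dx": 0, "dy": 0, "dz": -0.025, "rx": 0, "ry": 0, "rz": 0}, {"dx": 0, "dy": 0, "dz": -0.008, "rx": 0, "ry": 0, "rz": 0}, {"dx": 0, "dy": 0, "dz": 0, "rx": 0, "ry": 0, "rz": 0}, {"dx": 0, "dy": 0, "dz": 0, "rx": 0, "ry": 0, "rz": 0}]'

```text
clock: 15.0
ee_pos: [0.4563, 0.2427, 0.1138]
tool_rot: [-2.392, 2.035, -0.001]
wrist_force: [-0.2, -0.2, -0.3]
gripper_width: 0.0117
```

```bash
python3 -c "
from h import *
st()
c=shot('side','side8.png');x=c['pixels'][250:360,170:290]
cv2.imwrite('pics/c12.png',cv2.resize(x,None,fx=5,fy=5,interpolation=cv2.INTER_CUBIC))
"
```

```text
t 15.0 p [0.4563 0.2427 0.1138] yaw -80.79 zax [ 1.4e-03  6.0e-04 -1.0e+00] F [-0.2 -0.2 -0.3] T [-0.    0.02 -0.01] w 0.0117 q [ 0.44 -0.19  1.91 -0.    1.42  1.85]
```

View pics/c12.png

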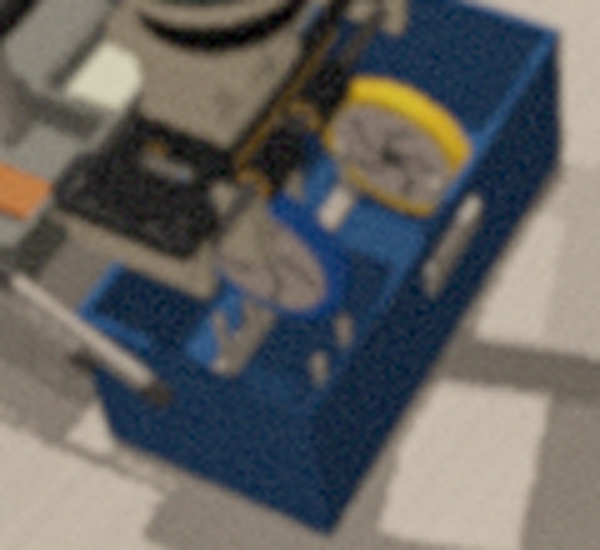

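Looks lined up: the plate is over the tine pairs at about (225,320) and (330,350) in the crop. Descending while watching the force.

Emit:
servo_tool --deltas '[{"dx": -0.0005, "dy": 0, "dz": -0.006, "rx": 0, "ry": 0, "rz": 0}, {"dx": 0, "dy": 0, "dz": -0.006, "rx": 0, "ry": 0, "rz": 0}, {"dx": 0, "dy": 0, "dz": -0.006, "rx": 0, "ry": 0, "rz": 0}, {"dx": 0, "dy": 0, "dz": 0, "rx": 0, "ry": 0, "rz": 0}]'

```text
clock: 15.45
ee_pos: [0.4547, 0.2427, 0.0932]
tool_rot: [2.392, -2.034, -0.001]
wrist_force: [0.2, -0.1, -1.4]
gripper_width: 0.0118
```

Emit:
servo_tool --deltas '[{"dx": 0, "dy": 0, "dz": -0.005, "rx": 0, "ry": 0, "rz": 0}, {"dx": 0, "dy": 0, "dz": -0.005, "rx": 0, "ry": 0, "rz": 0}, {"dx": 0, "dy": 0, "dz": 0, "rx": 0, "ry": 0, "rz": 0}]'

```text
clock: 15.75
ee_pos: [0.4549, 0.2427, 0.0835]
tool_rot: [2.392, -2.035, -0.001]
wrist_force: [0.1, 0.5, -0.7]
gripper_width: 0.0118
```

```bash
python3 -c "
from h import *
st()
c=shot('side','side9.png');x=c['pixels'][250:360,170:290]
cv2.imwrite('pics/c13.png',cv2.resize(x,None,fx=5,fy=5,interpolation=cv2.INTER_CUBIC))
"
```

```text
t 15.75 p [0.4549 0.2427 0.0835] yaw -80.76 zax [-1.e-03 -4.e-04 -1.e+00] F [ 0.1  0.5 -0.7] T [0.03 0.04 0.01] w 0.0118 q [ 0.44 -0.17  1.94  0.    1.37  1.85]
```

View pics/c13.png

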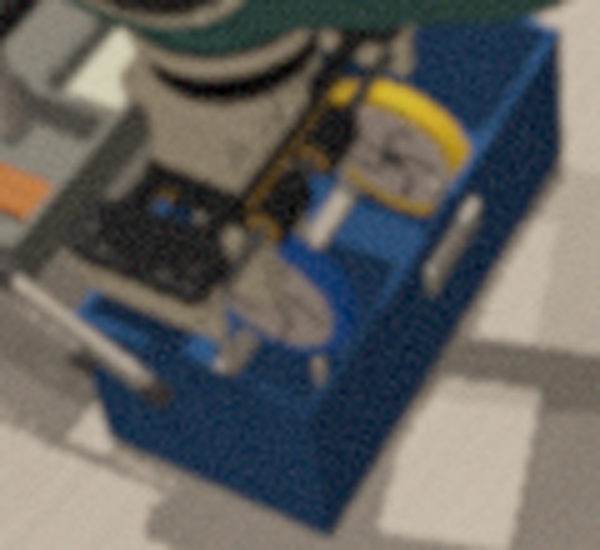

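The plate is between the tines (near tine in front at (320,368)) with no contact force. Lowering fully.

Emit:
servo_tool --deltas '[{"dx": 0.0005, "dy": 0, "dz": -0.007, "rx": 0, "ry": 0, "rz": 0}, {"dx": 0, "dy": 0, "dz": -0.007, "rx": 0, "ry": 0, "rz": 0}, {"dx": 0, "dy": 0, "dz": -0.007, "rx": 0, "ry": 0, "rz": 0}, {"dx": 0, "dy": 0, "dz": -0.005, "rx": 0, "ry": 0, "rz": 0}, {"dx": 0, "dy": 0, "dz": 0, "rx": 0, "ry": 0, "rz": 0}]'

```text
clock: 16.3
ee_pos: [0.4553, 0.2427, 0.0573]
tool_rot: [2.392, -2.034, -0.001]
wrist_force: [0.8, -0.1, -0.3]
gripper_width: 0.0121
```

Emit:
servo_tool --deltas '[{"dx": 0, "dy": 0, "dz": -0.0015, "rx": 0, "ry": 0, "rz": 0}, {"dx": 0, "dy": 0, "dz": 0, "rx": 0, "ry": 0, "rz": 0}]'

```text
clock: 16.5
ee_pos: [0.4558, 0.2429, 0.0569]
tool_rot: [-2.393, 2.035, -0.0]
wrist_force: [0.4, -0.9, -1.4]
gripper_width: 0.0121
```

```bash
python3 -c "
from h import *
st()"
```

```text
t 16.5 p [0.4558 0.2429 0.0569] yaw -80.76 zax [ 2.e-04  1.e-04 -1.e+00] F [ 0.4 -0.9 -1.4] T [ 0.02  0.01 -0.04] w 0.0121 q [ 0.44 -0.14  1.96 -0.    1.32  1.85]
```

Emit:
servo_tool --deltas '[{"dx": 0, "dy": 0, "dz": -0.0015, "rx": 0, "ry": 0, "rz": 0}, {"dx": 0, "dy": 0, "dz": -0.001, "rx": 0, "ry": 0, "rz": 0}, {"dx": 0, "dy": 0, "dz": 0, "rx": 0, "ry": 0, "rz": 0}, {"dx": 0, "dy": 0, "dz": 0, "rx": 0, "ry": 0, "rz": 0}]'

```text
clock: 16.9
ee_pos: [0.456, 0.243, 0.0553]
tool_rot: [-2.393, 2.035, -0.001]
wrist_force: [-3.3, -1.0, 7.0]
gripper_width: 0.0119
```

Contact at the same tool height as in the rack, so the plate is fully down. Releasing with a limited opening and retreating upward.

Emit:
servo_tool --deltas '[{"dx": 0, "dy": 0, "dz": 0, "rx": 0, "ry": 0, "rz": 0}, {"dx": 0, "dy": 0, "dz": 0, "rx": 0, "ry": 0, "rz": 0}, {"dx": 0, "dy": 0, "dz": 0, "rx": 0, "ry": 0, "rz": 0}, {"dx": 0, "dy": 0, "dz": 0, "rx": 0, "ry": 0, "rz": 0}]' --jaw 0.6

```text
clock: 17.3
ee_pos: [0.4557, 0.2429, 0.0543]
tool_rot: [2.393, -2.035, -0.0]
wrist_force: [0.1, 0.8, 0.4]
gripper_width: 0.0361
```

Emit:
servo_tool --deltas '[{"dx": 0, "dy": 0, "dz": 0.015, "rx": 0, "ry": 0, "rz": 0}, {"dx": 0, "dy": 0, "dz": 0.03, "rx": 0, "ry": 0, "rz": 0}, {"dx": 0, "dy": 0, "dz": 0.04, "rx": 0, "ry": 0, "rz": 0}, {"dx": 0, "dy": 0, "dz": 0.04, "rx": 0, "ry": 0, "rz": 0}, {"dx": 0, "dy": 0, "dz": 0.04, "rx": 0, "ry": 0, "rz": 0}, {"dx": 0, "dy": 0, "dz": 0.03, "rx": 0, "ry": 0, "rz": 4}, {"dx": 0.02, "dy": -0.005, "dz": 0, "rx": 0, "ry": 0, "rz": 7}, {"dx": 0.03, "dy": -0.006, "dz": 0, "rx": 0, "ry": 0, "rz": 8}]'

```text
clock: 18.1
ee_pos: [0.5059, 0.2321, 0.2525]
tool_rot: [-2.699, 1.602, -0.003]
wrist_force: [-0.1, 0.6, -0.0]
gripper_width: 0.0372
```

```bash
python3 -c "
from h import *
st()
c=shot('side','side10.png');x=c['pixels'][190:370,120:330]
cv2.imwrite('pics/c14.png',cv2.resize(x,None,fx=3.3,fy=3.3,interpolation=cv2.INTER_CUBIC))
"
```

```text
t 18.1 p [0.5059 0.2321 0.2525] yaw -61.4 zax [ 0.0035  0.0016 -1.    ] F [-0.1  0.6 -0. ] T [-0.08  0.    0.04] w 0.0372 q [ 0.38 -0.15  1.65  0.    1.64  1.46]
```

View pics/c14.png

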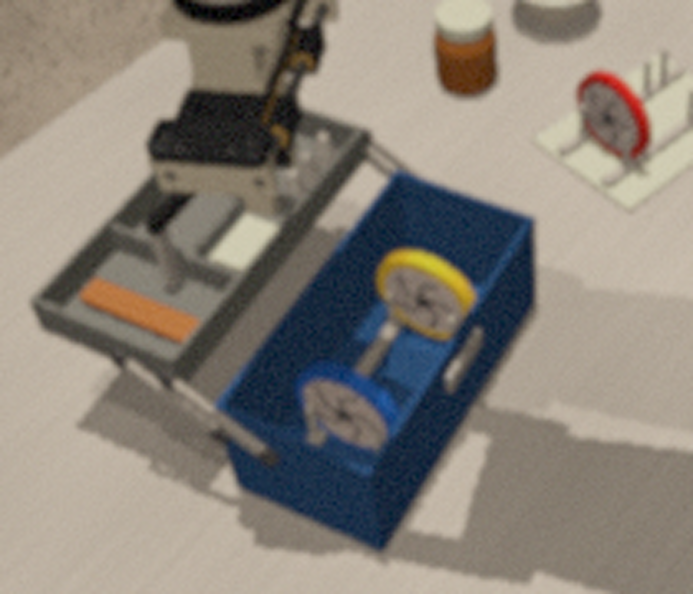

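Blue stands upright in the free slot at crop (348,408), parallel to yellow at (425,293). Back to the handle.

Emit:
servo_tool --deltas '[{"dx": 0.015, "dy": -0.003, "dz": 0, "rx": 0, "ry": 0, "rz": 8}, {"dx": 0.015, "dy": -0.003, "dz": 0, "rx": 0, "ry": 0, "rz": 8}, {"dx": 0.015, "dy": -0.003, "dz": 0, "rx": 0, "ry": 0, "rz": 8}, {"dx": 0.015, "dy": -0.003, "dz": 0, "rx": 0, "ry": 0, "rz": 8}, {"dx": 0.015, "dy": -0.003, "dz": 0, "rx": 0, "ry": 0, "rz": 8}, {"dx": 0.015, "dy": -0.003, "dz": 0, "rx": 0, "ry": 0, "rz": 8}, {"dx": 0.015, "dy": -0.004, "dz": 0, "rx": 0, "ry": 0, "rz": 8}, {"dx": 0.0095, "dy": -0.003, "dz": 0, "rx": 0, "ry": 0, "rz": 8}]' --jaw 0.3

```text
clock: 18.95
ee_pos: [0.6209, 0.2066, 0.2503]
tool_rot: [-3.141, -0.07, -0.0]
wrist_force: [-0.3, -1.0, -0.3]
gripper_width: 0.0652
```

Emit:
servo_tool --deltas '[{"dx": 0, "dy": 0, "dz": 0, "rx": 0, "ry": 0, "rz": 6.4}, {"dx": 0, "dy": 0, "dz": 0, "rx": 0, "ry": 0, "rz": 0}, {"dx": 0, "dy": 0, "dz": 0, "rx": 0, "ry": 0, "rz": 0}]'

```text
clock: 19.25
ee_pos: [0.6201, 0.2069, 0.2501]
tool_rot: [-3.133, -0.231, -0.001]
wrist_force: [-1.0, -0.1, 0.5]
gripper_width: 0.065
```

```bash
python3 -c "
from h import *
st()"
```

```text
t 19.25 p [0.6201 0.2069 0.2501] yaw 8.44 zax [ 4.e-04  1.e-04 -1.e+00] F [-1.  -0.1  0.5] T [-0.02 -0.08 -0.05] w 0.065 q [0.28 0.06 1.45 0.   1.63 0.14]
```

Emit:
servo_tool --deltas '[{"dx": 0.0005, "dy": 0, "dz": -0.03, "rx": 0, "ry": 0, "rz": 0.5}, {"dx": 0, "dy": 0, "dz": -0.03, "rx": 0, "ry": 0, "rz": 0}, {"dx": 0, "dy": 0, "dz": -0.02, "rx": 0, "ry": 0, "rz": 0}, {"dx": 0, "dy": 0, "dz": -0.0095, "rx": 0, "ry": 0, "rz": 0}, {"dx": 0, "dy": 0, "dz": 0, "rx": 0, "ry": 0, "rz": 0}]'

```text
clock: 19.75
ee_pos: [0.6202, 0.2069, 0.1592]
tool_rot: [3.132, 0.248, -0.002]
wrist_force: [0.4, -1.2, 0.2]
gripper_width: 0.0653
```

Emit:
servo_tool --deltas '[{"dx": 0, "dy": 0, "dz": 0, "rx": 0, "ry": 0, "rz": 0}, {"dx": 0, "dy": 0, "dz": 0, "rx": 0, "ry": 0, "rz": 0}, {"dx": 0, "dy": 0, "dz": 0, "rx": 0, "ry": 0, "rz": 0}, {"dx": 0, "dy": 0, "dz": 0, "rx": 0, "ry": 0, "rz": 0}, {"dx": 0, "dy": 0, "dz": 0, "rx": 0, "ry": 0, "rz": 0}, {"dx": 0, "dy": 0, "dz": 0, "rx": 0, "ry": 0, "rz": 0}, {"dx": 0, "dy": 0, "dz": 0, "rx": 0, "ry": 0, "rz": 0}, {"dx": 0, "dy": 0, "dz": 0, "rx": 0, "ry": 0, "rz": 0}]' --jaw 1 --grip_force 20

```text
clock: 20.55
ee_pos: [0.6204, 0.2068, 0.1599]
tool_rot: [3.132, 0.25, -0.001]
wrist_force: [-3.6, -1.1, 0.3]
gripper_width: 0.0121
```

Emit:
servo_tool --deltas '[{"dx": 0, "dy": 0, "dz": 0, "rx": 0, "ry": 0, "rz": 0}, {"dx": 0, "dy": 0, "dz": 0, "rx": 0, "ry": 0, "rz": 0}]'

```text
clock: 20.75
ee_pos: [0.6205, 0.2068, 0.1598]
tool_rot: [3.131, 0.25, -0.001]
wrist_force: [-4.5, 0.0, 1.5]
gripper_width: 0.012
```

```bash
python3 -c "
from h import *
st()"
```

```text
t 20.75 p [0.6205 0.2068 0.1598] yaw 9.14 zax [-5.e-04 -2.e-04 -1.e+00] F [-4.5  0.   1.5] T [-0.14  0.68  0.04] w 0.012 q [0.28 0.09 1.56 0.   1.49 0.12]
```

Emit:
servo_tool --deltas '[{"dx": -0.0065, "dy": -0.001, "dz": 0.0098, "rx": 0, "ry": 0, "rz": 0}, {"dx": -0.0077, "dy": -0.0012, "dz": 0.0088, "rx": 0, "ry": 0, "rz": 0}, {"dx": -0.0087, "dy": -0.0014, "dz": 0.0078, "rx": 0, "ry": 0, "rz": 0}, {"dx": -0.0097, "dy": -0.0016, "dz": 0.0065, "rx": 0, "ry": 0, "rz": 0}, {"dx": -0.0104, "dy": -0.0017, "dz": 0.0052, "rx": 0, "ry": 0, "rz": 0}, {"dx": -0.011, "dy": -0.0018, "dz": 0.0038, "rx": 0, "ry": 0, "rz": 0}, {"dx": -0.0114, "dy": -0.0018, "dz": 0.0023, "rx": 0, "ry": 0, "rz": 0}, {"dx": -0.0116, "dy": -0.0019, "dz": 0.0008, "rx": 0, "ry": 0, "rz": 0}]'

```text
clock: 21.55
ee_pos: [0.5427, 0.1942, 0.205]
tool_rot: [3.131, 0.25, 0.0]
wrist_force: [2.8, -3.1, -7.2]
gripper_width: 0.0116
```

```bash
python3 -c "
from h import *
st()"
```

```text
t 21.55 p [0.5427 0.1942 0.205 ] yaw 9.14 zax [ 2.e-04 -2.e-04 -1.e+00] F [ 2.8 -3.1 -7.2] T [-0.38 -0.45  0.05] w 0.0116 q [ 0.3  -0.1   1.68 -0.    1.56  0.14]
```

Tray at the top of the arc, forces small. Lowering it more slowly.

Emit:
servo_tool --deltas '[{"dx": -0.0116, "dy": -0.0019, "dz": -0.0008, "rx": 0, "ry": 0, "rz": 0}, {"dx": -0.0114, "dy": -0.0018, "dz": -0.0023, "rx": 0, "ry": 0, "rz": 0}, {"dx": -0.011, "dy": -0.0018, "dz": -0.0038, "rx": 0, "ry": 0, "rz": 0}, {"dx": -0.0104, "dy": -0.0017, "dz": -0.0052, "rx": 0, "ry": 0, "rz": 0}, {"dx": -0.0097, "dy": -0.0016, "dz": -0.0065, "rx": 0, "ry": 0, "rz": 0}, {"dx": 0, "dy": 0, "dz": 0, "rx": 0, "ry": 0, "rz": 0}]'

```text
clock: 22.15
ee_pos: [0.4879, 0.1853, 0.1851]
tool_rot: [3.131, 0.25, -0.003]
wrist_force: [-1.1, -4.7, -2.2]
gripper_width: 0.012
```

Emit:
servo_tool --deltas '[{"dx": -0.0044, "dy": -0.0007, "dz": -0.0038, "rx": 0, "ry": 0, "rz": 0}, {"dx": -0.0043, "dy": -0.0007, "dz": -0.004, "rx": 0, "ry": 0, "rz": 0}, {"dx": -0.0039, "dy": -0.0006, "dz": -0.0043, "rx": 0, "ry": 0, "rz": 0}, {"dx": -0.0037, "dy": -0.0006, "dz": -0.0045, "rx": 0, "ry": 0, "rz": 0}, {"dx": 0, "dy": 0, "dz": 0, "rx": 0, "ry": 0, "rz": 0}, {"dx": 0, "dy": 0, "dz": 0, "rx": 0, "ry": 0, "rz": 0}]'

```text
clock: 22.75
ee_pos: [0.4725, 0.1828, 0.169]
tool_rot: [3.131, 0.25, -0.002]
wrist_force: [-0.7, -6.0, -3.0]
gripper_width: 0.0119
```

```bash
python3 -c "
from h import *
st()"
```

```text
t 22.75 p [0.4725 0.1828 0.169 ] yaw 9.14 zax [-1.2e-03 -7.0e-04 -1.0e+00] F [-0.7 -6.  -3. ] T [-1.06 -0.04  0.04] w 0.0119 q [ 0.32 -0.24  1.86 -0.    1.52  0.16]
```

Emit:
servo_tool --deltas '[{"dx": -0.0017, "dy": -0.0003, "dz": -0.0024, "rx": 0, "ry": 0, "rz": 0}, {"dx": -0.0016, "dy": -0.0003, "dz": -0.0024, "rx": 0, "ry": 0, "rz": 0}, {"dx": -0.0015, "dy": -0.0003, "dz": -0.0024, "rx": 0, "ry": 0, "rz": 0}, {"dx": -0.001, "dy": -0.0002, "dz": -0.0015, "rx": 0, "ry": 0, "rz": 0}, {"dx": 0, "dy": 0, "dz": 0, "rx": 0, "ry": 0, "rz": 0}, {"dx": 0, "dy": 0, "dz": 0, "rx": 0, "ry": 0, "rz": 0}]'

```text
clock: 23.35
ee_pos: [0.467, 0.1818, 0.1606]
tool_rot: [3.131, 0.25, -0.001]
wrist_force: [-1.8, -5.4, -2.3]
gripper_width: 0.0116
```

Emit:
servo_tool --deltas '[{"dx": -0.0004, "dy": 0, "dz": -0.0008, "rx": 0, "ry": 0, "rz": 0}, {"dx": 0, "dy": 0, "dz": 0, "rx": 0, "ry": 0, "rz": 0}, {"dx": 0, "dy": 0, "dz": 0, "rx": 0, "ry": 0, "rz": 0}]'

```text
clock: 23.65
ee_pos: [0.4666, 0.1818, 0.1599]
tool_rot: [3.131, 0.25, -0.002]
wrist_force: [-2.0, -5.8, -2.0]
gripper_width: 0.0116
```

Emit:
servo_tool --deltas '[{"dx": -0.0004, "dy": 0, "dz": -0.0008, "rx": 0, "ry": 0, "rz": 0}, {"dx": 0, "dy": 0, "dz": 0, "rx": 0, "ry": 0, "rz": 0}, {"dx": 0, "dy": 0, "dz": 0, "rx": 0, "ry": 0, "rz": 0}]'

```text
clock: 23.95
ee_pos: [0.4666, 0.1818, 0.1598]
tool_rot: [3.131, 0.25, 0.001]
wrist_force: [-2.2, -6.4, 2.5]
gripper_width: 0.0113
```

Emit:
servo_tool --deltas '[{"dx": -0.0003, "dy": 0, "dz": -0.0006, "rx": 0, "ry": 0, "rz": 0}, {"dx": 0, "dy": 0, "dz": 0, "rx": 0, "ry": 0, "rz": 0}, {"dx": 0, "dy": 0, "dz": 0, "rx": 0, "ry": 0, "rz": 0}]'

```text
clock: 24.25
ee_pos: [0.4666, 0.1818, 0.1597]
tool_rot: [3.131, 0.25, 0.002]
wrist_force: [-2.3, -6.9, 5.5]
gripper_width: 0.0119
```

The tray has hit the shut stop: position unchanged and Fz now pushing up. I press a touch more, then release.

Emit:
servo_tool --deltas '[{"dx": -0.0003, "dy": 0.0004, "dz": -0.0006, "rx": 0, "ry": 0, "rz": 0}, {"dx": 0, "dy": 0, "dz": 0, "rx": 0, "ry": 0, "rz": 0}, {"dx": 0, "dy": 0, "dz": 0, "rx": 0, "ry": 0, "rz": 0}]'

```text
clock: 24.55
ee_pos: [0.4666, 0.1819, 0.1596]
tool_rot: [3.131, 0.25, 0.004]
wrist_force: [-0.9, -9.9, 10.0]
gripper_width: 0.0121
```

Emit:
servo_tool --deltas '[{"dx": 0, "dy": 0, "dz": 0, "rx": 0, "ry": 0, "rz": 0}, {"dx": 0, "dy": 0, "dz": 0, "rx": 0, "ry": 0, "rz": 0}, {"dx": 0, "dy": 0, "dz": 0, "rx": 0, "ry": 0, "rz": 0}, {"dx": 0, "dy": 0, "dz": 0, "rx": 0, "ry": 0, "rz": 0}, {"dx": 0, "dy": 0, "dz": 0, "rx": 0, "ry": 0, "rz": 0}]' --jaw 0.3

```text
clock: 25.05
ee_pos: [0.466, 0.1825, 0.158]
tool_rot: [-3.131, -0.251, 0.0]
wrist_force: [0.1, 0.2, -0.3]
gripper_width: 0.047
```

Emit:
servo_tool --deltas '[{"dx": 0, "dy": 0, "dz": 0.02, "rx": 0, "ry": 0, "rz": 0}, {"dx": 0, "dy": 0, "dz": 0.04, "rx": 0, "ry": 0, "rz": 0}, {"dx": 0, "dy": 0, "dz": 0.04, "rx": 0, "ry": 0, "rz": 0}, {"dx": 0, "dy": -0.04, "dz": 0.01, "rx": 0, "ry": 0, "rz": 0}, {"dx": 0, "dy": -0.04, "dz": 0, "rx": 0, "ry": 0, "rz": 0}, {"dx": 0, "dy": -0.04, "dz": 0, "rx": 0, "ry": 0, "rz": 0}, {"dx": 0, "dy": -0.04, "dz": 0, "rx": 0, "ry": 0, "rz": 0}, {"dx": 0, "dy": -0.04, "dz": 0, "rx": 0, "ry": 0, "rz": 0}]'

```text
clock: 25.85
ee_pos: [0.4658, -0.0191, 0.2683]
tool_rot: [-3.132, -0.251, -0.001]
wrist_force: [0.4, 0.8, -0.1]
gripper_width: 0.0649
```

Emit:
servo_tool --deltas '[{"dx": 0, "dy": -0.04, "dz": 0, "rx": 0, "ry": 0, "rz": 0}, {"dx": 0, "dy": -0.04, "dz": 0, "rx": 0, "ry": 0, "rz": 0}, {"dx": 0, "dy": -0.04, "dz": 0, "rx": 0, "ry": 0, "rz": 0}, {"dx": 0, "dy": -0.04, "dz": 0, "rx": 0, "ry": 0, "rz": 0}, {"dx": 0, "dy": -0.04, "dz": 0, "rx": 0, "ry": 0, "rz": 0}, {"dx": 0, "dy": -0.03, "dz": 0, "rx": 0, "ry": 0, "rz": 0}, {"dx": 0, "dy": 0, "dz": 0, "rx": 0, "ry": 0, "rz": 0}, {"dx": 0, "dy": 0, "dz": 0, "rx": 0, "ry": 0, "rz": 0}]'

```text
clock: 26.65
ee_pos: [0.4659, -0.2478, 0.2679]
tool_rot: [-3.131, -0.248, 0.001]
wrist_force: [-0.9, 0.4, -0.2]
gripper_width: 0.0649
```

```bash
python3 -c "
from h import *
st();shot('side','side11.png');shot('top','top11.png')"
```

```text
t 26.65 p [ 0.4659 -0.2478  0.2679] yaw 9.07 zax [-5.e-04  6.e-04 -1.e+00] F [-0.9  0.4 -0.2] T [-0.07 -0.06  0.03] w 0.0649 q [-0.54 -0.21  1.68  0.    1.68 -0.7 ]
```

View pics/side11.png

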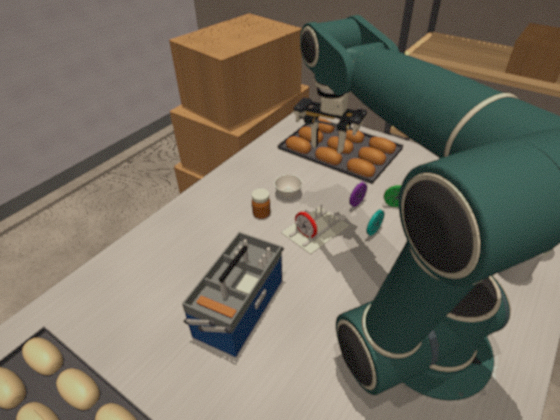

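View pics/top11.png

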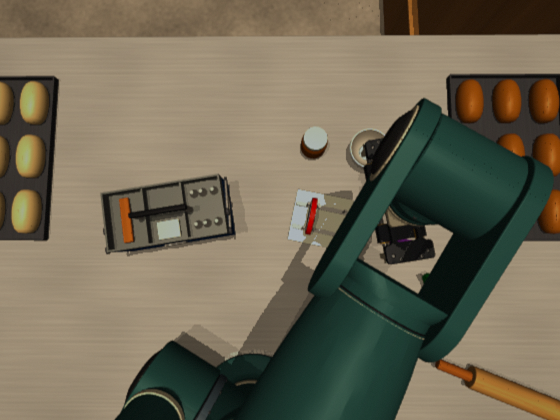

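The tray sits shut in both views (top about (168,214), side about (235,285)), just as at the start. Red, jar and bowl haven't moved. One numeric comparison with the first pictures, then I hand in.

```bash
python3 -c "
from h import *
for n,(a,b,x,y) in {'top':(165,265,95,225),'side':(225,360,180,290)}.items():
  A=load(n+'0.png')['pixels'][a:b,x:y];B=load(n+'11.png')['pixels'][a:b,x:y]
  g=lambda q:cv2.cvtColor(q,cv2.COLOR_BGR2GRAY).astype(np.float32)
  print(n,cv2.phaseCorrelate(g(A),g(B)),np.abs(g(A)-g(B)).mean())
manip.close_job()"
```

```text
top ((0.4978611827930166, 0.007642419844742676), 0.9714437950981988) 23.756615
side ((0.04048060981072865, 0.5091323818958529), 1.0635472855744539) 3.3670707
the job is handed in; nothing more can be done
```

The job is done and handed in at about 27 s of the 67 s allowed. I swung the tray open to its stop and stood the blue-rimmed plate in the free slot. Then I swung the tray back, holding the handle all the way until it met the shut stop, and only then let go.

**Final checks**
- **Plate:** it touched down at the same tool height as in the rack (0.0553 m). The picture after release showed it upright and parallel to the yellow plate. I could not see it again once the tray was shut.
- **Tray:** it stopped moving at the shut stop while the upward force on the tool rose to about 10 N. Against the first pictures, the kit area matched to within about half a pixel in both views, roughly 1 mm.
- **Mismatch:** the top-view comparison showed a large average brightness difference (about 24 grey levels, against 3 in the side view). It may be a change in lighting or shadow, but I did not confirm this.
- **Other items:** the red plate and jar look unmoved, and so does the bowl, which the arm partly hid in the last top view. I touched none of the look-alikes. The arm hid the purple and green ones in that view, but all three were still visible in the side view.
- **Forces:** the highest wrist reading was about 23 N, on the first handle grip, and the arm was clear of everything at hand-in.

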